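# Thread the satnav mast through both collars of a drone frame and hold it for tightening

### The arm

A 6-joint arm with a two-finger parallel gripper is mounted at the origin on the work surface. World frame = base frame: x ahead of the robot, y to its left, z up, the work surface at z = 0. Lengths are in mm, angles in rad, forces in N, time in s.
With the tool pointing down it reaches from about 325 to 775 mm from the base axis. Payload 5.5 kg.
Tool frame: the origin (TCP) lies at the very end of the fingers, on their centre line; the grasp point (between the pads) lies 19 mm behind it (r.grip_depth is the distance from the TCP to the grasp point, in mm); z points along the fingers, y is the line along which they close (so a half turn about z gives the same grasp; the last joint's range is limited). The gripper opens to 85 mm and grips with 20 to 120 N. Pads are 22 mm wide; open, the fingers measure 114 mm over their backs; the gripper's body (76 mm by 85 mm) begins 54 mm behind the grasp point. The pads swing forward as they close: fully open they stand 13 mm farther back than shut.
Start: joints at [1.292, 0.091, 1.231, -0, 1.82, -0.057], TCP at [131.995, 585.315, 231.275] pointing down, gripper open.
Joint ranges: [-2.87, 2.87], [-0.86, 2.18], [0.17, 2.46], [-1.51, 4.65], [0.06, 2.69], [-2.65, 2.65]. Speed limits (rad/s): [2.57, 2.57, 3.01, 3.14, 3.14, 3.14].

### API

Orientations are given as a unit quaternion [w, x, y, z].
In Python, from cell import sensors, cams, r gives the robot as it stands.
- The arm moves only by the tool carry_out, never from a script. Its argument "targets" is a list of rows, each a list of 4 numbers: the shift along the tool's x, y, z in cm, then the turn about the tool's z in degrees. In form: [[x, y, z, spin], ...]. A call has exactly 5 rows; each row shifts and turns the commanded pose from where the row before left it, along the tool's axes as they then stand; what a row does not reach is not made up. A row lasts 1/10 s, in which the tool goes at most 50 mm and 8.59 degrees, less where a joint would pass 70% of its speed; a pose out of reach is approached as far as the arm can. A call with a gripper value outside its range is refused whole. "hand" is the opening, from 0 (shut) to 1 (fully open), set as the call begins (left out, the last holds). The fingers move at their own pace and stop on an object; "squeeze" is the grip in N (left out, the last holds). Time passes only in rows, so rows that do not move let the fingers close, or fill a call up. It gives the time, the measured TCP pose, the force, the opening and the grip force at its end, in the units of the state.
- sensors.get_state(): the state, without advancing time (a new reading comes with each control period).
- cams.capture(name): name is "side" or "top"; returns the picture (480x640x3 uint8, red, green, blue); there is no depth.
- cams.camera_model(name): a dict with "vfov" (degrees; the focal length in pixels is half the picture's height over the tangent of half this angle, whatever the lens; pixels are square), "cx", "cy" (the principal point, pixels), "distortion" ([k1, k2, p1, p2, k3] as OpenCV has them; the pictures are not rectified), "R" (3x3) and "t" (3): a world point X has camera coordinates R X + t. Camera axes: x right, y down, z forward; pixel columns grow to the right and rows downward; lengths in mm; the calibration is good to about 2 mm. A picture is of the moment at which its call begins. camera_model takes no time and is no camera call.
- r.finish_job(): hands the job in; it is judged then, once.
The state is a dict: "time_s": time; "q": joint angles; "dq": joint speeds; "tau": joint torques, N m; "tool_pos": TCP position; "ee_rot": TCP orientation; "force": force on the tool from outside, world axes, zero at the start; "wrist_torque": the same for the moment, N m; "gripper_width": finger opening in mm; "finger_force": force on a finger pad.
Only numpy, scipy, OpenCV 4.12 (cv2) and the standard library are available. Lean on these libraries where they do the work, as an engineer would, in place of code of your own. Each camera call takes 0.05 s, during which the arm holds its last target. There are 200 camera calls.

### The job

Lift the satnav mast (white square head on a black tube) out of its stand and thread the tube straight down through the upper and then the lower red collar at the tail of the drone, without forcing it and leaving the loose things on the bench where they are. Turn the mast so that the red arrow on its head points the way the drone's nose does. Finish still holding it, upright and still and hanging freely in both collars, with the foot of the tube showing below the lower collar but clear of the bench, so that a colleague can tighten the clamp screws.

Things in the scene. Friction and masses are not known exactly. Their poses are not given: they have to be found in the camera images.
- mast: Satnav mast, about 60 g: black tube 10 mm across, 120 mm long (lowest 2 mm 7 mm across), under a white flat-sided head 40 x 40 x 16 mm (120 to 136 mm above the foot). Origin at the centre of the foot; z up the tube, x along the red arrow on the head, head sides parallel to x and y. At first it hangs in the stand, head resting on the rim and overhanging it by 7 mm all round.
- mast_foot (a point): Centre of the foot of the mast's tube (same point as the mast's origin).
- mast_arrow (a point): Point of the red arrow on top of the mast's head: 13 mm along mast x from the tube's axis, 136 mm above the foot.
- stand: Fixed aluminium stand: upright tube 26 mm outside, 14 mm bore, rim 132 mm above the bench, on a dark round base 80 mm across and 8 mm high. Origin at the centre of the underside, z up.
- stand_top (a point): Centre of the stand's rim, 132 mm above the bench.
- drone: Drone frame, no propellers, fixed in a plywood cradle: black plates, four diagonal arms with motors, orange nose camera, two red collars one above the other at the tail. Origin on the bench right below the collars' common vertical axis; x from tail to nose, z up. Nose at x 216 mm; motors at x 15 and 185, y +-105 mm, 90 mm high; highest point: the upper collar's rim, 114 mm.
- upper_collar (a point): Centre of the mouth of the upper red collar, 114 mm above the bench. Collar 18 mm tall (96 to 114 mm), bore 14 mm, top 6 mm flared outwards to 22 mm at the mouth; outside 24 mm, 32 mm at the mouth.
- lower_collar (a point): Centre of the mouth of the lower red collar, 64 mm above the bench, exactly below the upper one; same shape, from 46 to 64 mm. Below it is only the bare bench.
- propeller_a: Loose black three-blade propeller, 125 mm across, flat on the bench between the drone's right-hand motors. Bystander.
- propeller_b: Loose orange three-blade propeller, 125 mm across, flat on the bench. Bystander.
- battery: Loose battery pack, black and yellow, 78 x 38 x 32 mm. Bystander.
- spare_motor: Loose copper-coloured motor, 28 mm across, 30 mm high, near the stand. Bystander.
- screw_jar: Loose jar with blue cap, 48 mm across, 50 mm high, near the stand. Bystander.
- screwdriver: Loose screwdriver with yellow handle, 150 mm long, lying behind the drone's tail. Bystander.
- transmitter: Loose black radio transmitter 120 x 180 mm, 67 mm high over its sticks. Bystander.
Not all that is in view belongs to the job. Leave any blue or purple look-alike of the mast alone.

How it is judged (in metres and radians):
On the way, in this order (a step that is already met when the one before it is completed fails the run):
1. the mast's foot is above the stand's rim: it is out of the stand (z of mast_foot in the frame of stand above 0.133 m), for 0.1 s.
2. the foot is through the upper collar and not yet in the lower one (horizontal distance between mast_foot and upper_collar below 0.008 m and height (world z) of mast_foot between 0.064 and 0.095 m), for 0.05 s.
At the end, for the whole second after the job is handed in: Gripped (over 1 N), at rest (under 20 mm/s), tilt under 0.08 rad; foot within 6 mm of the collars' axis, 3 mm or more below the lower collar (under 43 mm) and over 4 mm above the bench; arrow within 15 degrees of the nose direction; under 5 N between mast and drone (horizontal distance between mast_foot and lower_collar below 0.006 m and height (world z) of mast_foot between 0.004 and 0.043 m and angle between mast's own z axis and vertical below 0.08 rad and angle between the x axis of mast and the x axis of drone, either way round below 0.26 rad and x of mast_arrow in the frame of drone above 0.004 m and contact force between the fingers and mast above 1 N and contact force between mast and drone below 5 N and linear speed of mast below 0.02 m/s); the arm keeps its last pose, push and grip.
It fails at once if the mast is forced against the drone (over 30 N) (contact force between mast and drone above 30 N).
It fails at once if a loose bystander is moved by more than 30 mm (distance of any of propeller_a, propeller_b, battery, spare_motor, screw_jar, screwdriver, transmitter from where it was at the start of the episode above 0.03 m).
It also fails if it takes over 51 s, if anything falls off the work surface, if the arm or the gripper's body presses on something with over 40 N, if the wrist force passes 120 N, or if a joint passes its speed limit or range.

## Working session

There is one attempt and no reset: what is moved stays moved. The work goes in short steps, Python scripts to look and compute and a tool call to move; the robot and the scene stay as the last step left them, time stands still between calls to the robot, and variables do not carry over. Pictures are saved under pics/ and viewed, at most 12 in all, crops included, and the job is handed in when it is done.

Besides the shell and the picture viewer there is one more tool, called by a JSON object that holds its "op" and its "data", one argument or row to a line. carry_out: Moves the arm, as the interface text tells. Its arguments: {"type":"object","properties":{"targets":{"type":"array"},"hand":{"type":"number"},"squeeze":{"type":"number"}},"required":["targets"]}

```bash
ls; mkdir -p pics; python3 - <<'E'
from cell import sensors,cams,r
import cv2,numpy as np
for n in("side","top"):
    im=cams.capture(n);cv2.imwrite(f"pics/{n}0.png",im[:,:,::-1]);m=cams.camera_model(n)
    print(n,{k:np.round(v,4).tolist() for k,v in m.items()}, (-np.array(m["R"]).T@m["t"]).round())
s=sensors.get_state();print(s)
E
```

```text
pics
side {'vfov': 57.4549, 'cx': 314.2872, 'cy': 246.1747, 'distortion': [-0.0072, 0.0, 0.0, 0.0, 0.0], 'R': [[-0.9781, -0.2079, -0.0127], [-0.1104, 0.5691, -0.8148], [0.1766, -0.7955, -0.5796]], 't': [512.5216, 136.0204, 1007.1095]} [338. 830. 701.]
top {'vfov': 52.9888, 'cx': 317.7643, 'cy': 252.0997, 'distortion': [0.046, 0.0, 0.0, 0.0, 0.0], 'R': [[0.0043, -0.9999, -0.015], [-0.9941, -0.0026, -0.1084], [0.1083, 0.0154, -0.994]], 't': [6.8486, 508.2927, 1106.3582]} [ 385.   -9. 1155.]
{'time_s': 0.1, 'q': array([ 1.29228512e+00,  9.17866916e-02,  1.23178311e+00,  1.77238555e-05,
        1.81978337e+00, -5.67242559e-02]), 'dq': array([ 1.36300846e-03, -8.51319356e-04, -2.23945061e-03,  8.41692115e-05,
        3.48781735e-04, -1.28094827e-03]), 'tau': array([ 2.31573911e-03, -4.60213029e+01, -4.19221008e+01, -2.12221750e-05,
        1.05725197e-02, -4.75993295e-05]), 'tool_pos': array([131.92483567, 585.05900072, 230.25209844]), 'ee_rot': array([-1.55327481e-04,  1.10664127e-01,  9.93857473e-01, -8.66490338e-04]), 'force': array([-0.52757159,  0.10830197,  0.50695191]), 'wrist_torque': array([ 0.00043315, -0.00279313,  0.02862843]), 'finger_force': 0.0, 'gripper_width': 85.18280935123403}
```

View pics/side0.png

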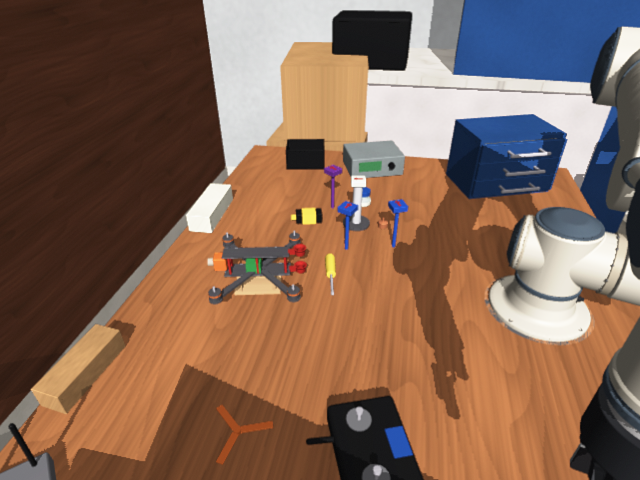

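View pics/top0.png

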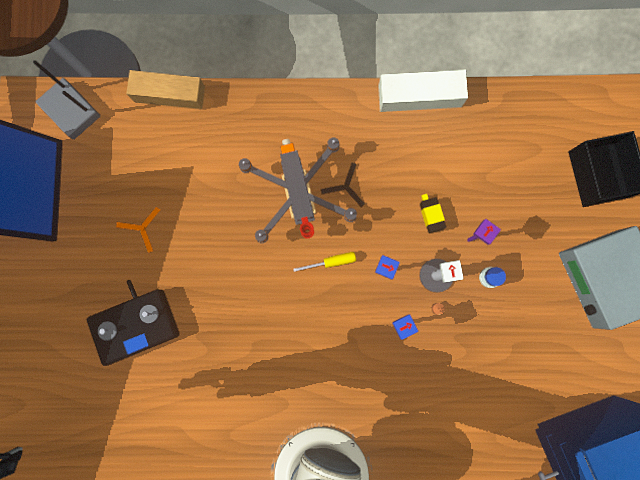

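The side view shows the mast head at about (358,182) on the stand, with the red collars at (298,250) and (300,267). In the top view the white head with its arrow is at (452,271), the collars are at (307,228) and the nose is at (288,146).

```bash
cat > h.py <<'E'
import cv2,numpy as np
from cell import cams
M={n:cams.camera_model(n) for n in("side","top")}
def K(n):
    m=M[n];f=240/np.tan(np.radians(m["vfov"]/2));return np.array([[f,0,m["cx"]],[0,f,m["cy"]],[0,0,1]])
def ray(n,p):
    m=M[n];R=np.array(m["R"]);u=cv2.undistortPoints(np.array([[p]],float),K(n),np.array(m["distortion"]))[0,0]
    return -R.T@np.array(m["t"]),R.T@np.array([*u,1])
def plane(n,p,z):
    c,d=ray(n,p);return c+d*(z-c[2])/d[2]
def tri(ps,pt):
    c1,d1=ray("side",ps);c2,d2=ray("top",pt)
    d1=d1/np.linalg.norm(d1);d2=d2/np.linalg.norm(d2)
    s=np.linalg.lstsq(np.c_[d1,-d2],c2-c1,rcond=None)[0];a=c1+s[0]*d1;b=c2+s[1]*d2
    return (a+b)/2,np.linalg.norm(a-b)
def proj(n,X):
    m=M[n];return cv2.projectPoints(np.array(X,float).reshape(-1,1,3),cv2.Rodrigues(np.array(m["R"]))[0],np.array(m["t"],float),K(n),np.array(m["distortion"]))[0][:,0]
E
python3 - <<'E'
import cv2,numpy as np
s=cv2.imread("pics/side0.png");t=cv2.imread("pics/top0.png")
c=lambda im,x,y,w,h,k:cv2.resize(im[y:y+h,x:x+w],None,fx=k,fy=k,interpolation=cv2.INTER_CUBIC)
a=c(s,330,160,60,75,5);b=c(s,205,225,110,75,4)[:, :450]
d=c(t,410,245,75,60,5);e=c(t,270,130,60,120,5)[:,:]
cv2.imwrite("pics/c1.png",np.hstack([a,cv2.resize(b,(450,375))]));
e=cv2.resize(t[200:250,280:340],None,fx=6,fy=6,interpolation=cv2.INTER_CUBIC)
cv2.imwrite("pics/c2.png",np.hstack([d,e]))
E
```

```text
(no output)
```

View pics/c1.png

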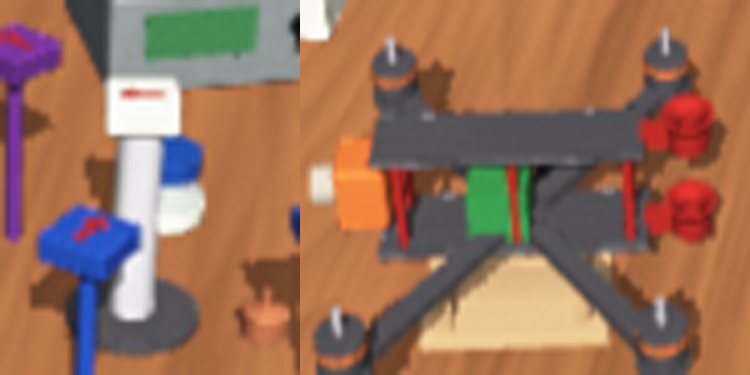

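View pics/c2.png

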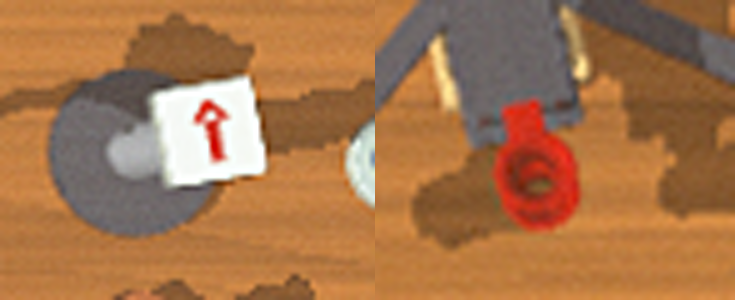

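The crops show the head's top face with corners at about (440,264) to (463,282), its arrow pointing up in the image (roughly +x). The collar mouth is at about (307,231) in the top view and (300,247) in the side view.

```bash
python3 - <<'E'
from h import *
s=cv2.imread("pics/side0.png");t=cv2.imread("pics/top0.png")
def blob(im,x,y,w,h,f):
    mk=f(im[y:y+h,x:x+w].astype(int)).astype(np.uint8)
    n,l,st,c=cv2.connectedComponentsWithStats(mk);i=1+st[1:,4].argmax()
    return (l==i).astype(np.uint8),c[i]+[x,y],st[i]
white=lambda p:p.min(2)>185
a,c,st=blob(t,436,255,35,35,lambda p:p.min(2)>200);
pts=cv2.findNonZero(cv2.morphologyEx(a,cv2.MORPH_CLOSE,np.ones((5,5))));rc=cv2.minAreaRect(pts);print("top head",c,st,rc)
ht=np.array(rc[0])+[436,255]
for y in range(172,192):print(y,s[y,346:372].min(1).tolist()) if y%3==0 else 0
for z in(148,):print("head plane",plane("top",ht,z))
# side head top face centre guess, head front
for ps in((358.5,178),(358.7,179)):print("tri head",tri(ps,ht))
red=lambda p:(p[:,:,2]>120)&(p[:,:,1]<80)&(p[:,:,0]<80)
a,c,st=blob(t,290,215,35,30,red);pts=cv2.findNonZero(a)
(q,rad)=cv2.minEnclosingCircle(pts[pts[:,0,1]>9]);print("collar top",np.array(q)+[290,215],rad,st)
for ps,pt in(((300.3,247),(307,231)),((300.5,264),(307,230))):print("tri collar",tri(ps,pt),plane("top",pt,114))
# motors via top: dark blobs
for z in(90,):
  mot=[plane("top",p,z)[:2] for p in((245.5,164.5),(334,143.5),(262,236),(351,214.5))]
  mot=np.array(mot);print(mot.round(1))
  nl,nr,tl,tr=mot;fw=(nl+nr-tl-tr);yaw=np.degrees(np.arctan2(fw[1],fw[0]));lf=(nl+tl-nr-tr);print(yaw,np.degrees(np.arctan2(lf[1],lf[0]))-90,np.linalg.norm(fw)/2,np.linalg.norm(lf)/2)
  u=fw/np.linalg.norm(fw);print("origin",mot.mean(0)-100*u)
ar=plane("top",(410+209/5,245+100/5),148)-plane("top",(410+218/5,245+160/5),148);print("arrow",np.degrees(np.arctan2(ar[1],ar[0])))
E
```

```text
top head [451.44620253 271.21202532] [  5   6  22  21 316] ((15.513514518737793, 16.081083297729492), (18.741485595703125, 19.72787857055664), 80.53767395019531)
174 [69, 69, 66, 58, 59, 86, 145, 151, 150, 151, 150, 150, 151, 150, 150, 149, 148, 148, 146, 144, 143, 144, 144, 147, 149, 148]
177 [69, 69, 68, 70, 88, 180, 251, 244, 230, 212, 198, 224, 232, 232, 231, 231, 232, 238, 240, 200, 137, 128, 125, 117, 109, 93]
180 [70, 71, 73, 72, 84, 171, 250, 246, 245, 242, 236, 245, 246, 245, 245, 244, 244, 244, 246, 240, 100, 69, 74, 76, 77, 76]
183 [70, 73, 73, 72, 86, 180, 253, 248, 246, 245, 245, 245, 245, 245, 245, 245, 244, 245, 247, 240, 101, 69, 75, 76, 76, 75]
186 [71, 73, 74, 73, 82, 150, 232, 230, 229, 228, 228, 228, 228, 228, 229, 229, 231, 236, 237, 218, 112, 80, 76, 75, 75, 73]
189 [72, 72, 73, 73, 73, 73, 73, 101, 167, 210, 228, 234, 235, 235, 230, 206, 131, 44, 33, 36, 35, 34, 40, 66, 100, 75]
head plane [ 456.19376579 -271.49549157  148.        ]
tri head (array([ 455.12499818, -271.43658205,  148.49220463]), np.float64(2.070356851316407))
tri head (array([ 454.94836663, -272.37118073,  145.01205621]), np.float64(2.9132258632619283))
collar top [306.5 229.5] 7.905794143676758 [ 10   2  14  21 209]
tri collar (array([547.24605448,  31.32446173, 112.01840347]), np.float64(3.4951224671904404)) [545.19213907  30.98816508 114.        ]
tri collar (array([552.56235656,  32.56588301,  63.30397676]), np.float64(5.437558543400653)) [547.40153461  31.00272578 114.        ]
[[701.  172.5]
 [750.  -28.2]
 [537.4 132.5]
 [586.4 -66.5]]
13.450997608985729 13.785934561673912 168.25719728755843 205.77528375652898
origin [546.44969718  29.29844117]
arrow 6.916660545696479
```

```bash
cat > plan.py <<'E'
import numpy as np
def plan(p,yaw,segs):
    """p mm, yaw deg of tool y in world; segs: (target, yaw, nrows). prints calls of 5 rows, rounded, simulated"""
    p=np.array(p,float);rows=[]
    for tgt,ty,n in segs:
        tgt=np.array(tgt,float)
        for i in range(n):
            k=n-i;a=np.radians(yaw);y=np.array([np.cos(a),np.sin(a),0]);x=np.array([-y[1],y[0],0]);z=np.array([0,0,-1.])
            d=(tgt-p)/k;w=[round(float(d@v)/10,2) for v in(x,y,z)];s=round((yaw-ty)/k,1)
            p=p+10*(w[0]*x+w[1]*y+w[2]*z);yaw-=s;rows.append(w+[s])
    for i in range(0,len(rows),5):print(rows[i:i+5])
    print("end",p.round(1),round(yaw,1))
def yawof(q):
    w,a,b,c=q;return float(np.degrees(np.arctan2(1-2*(a*a+c*c),2*(a*b-w*c))))
def tilt(q):
    w,a,b,c=q;return np.array([2*(a*c+w*b),2*(b*c-w*a),1-2*(a*a+b*b)])
E
python3 - <<'E'
from plan import *
from cell import sensors
s=sensors.get_state();print(s["tool_pos"],yawof(s["ee_rot"]),tilt(s["ee_rot"]))
plan([132,585.3,231.3],yawof(s["ee_rot"]),[([420,200,225],45,12),([455.5,-271,220],9.5,13)])
E
```

```text
[131.92483567 585.05900072 230.25209844] 77.29279898384664 [-5.00525550e-04 -1.68795744e-03 -9.99998450e-01]
[[-3.05, -2.6, 0.05, 2.7], [-3.17, -2.46, 0.05, 2.7], [-3.28, -2.31, 0.05, 2.7], [-3.38, -2.15, 0.05, 2.7], [-3.48, -1.99, 0.05, 2.7]]
[[-3.57, -1.82, 0.05, 2.7], [-3.65, -1.65, 0.06, 2.7], [-3.73, -1.48, 0.05, 2.7], [-3.79, -1.3, 0.06, 2.7], [-3.85, -1.12, 0.05, 2.7]]
[[-3.9, -0.93, 0.06, 2.6], [-3.93, -0.76, 0.05, 2.7], [-2.76, -2.37, 0.04, 2.7], [-2.86, -2.24, 0.04, 2.7], [-2.97, -2.1, 0.04, 2.7]]
[[-3.06, -1.96, 0.04, 2.7], [-3.15, -1.81, 0.04, 2.7], [-3.23, -1.66, 0.04, 2.7], [-3.31, -1.5, 0.04, 2.8], [-3.38, -1.34, 0.04, 2.7]]
[[-3.43, -1.18, 0.04, 2.8], [-3.49, -1.01, 0.03, 2.7], [-3.53, -0.85, 0.04, 2.8], [-3.57, -0.67, 0.03, 2.7], [-3.6, -0.51, 0.04, 2.8]]
end [ 455.5 -271.   220. ] 9.5
```

{"op": "carry_out", "data": {
  "targets": [
    [-3.0, -2.6, 0.05, 2.7],
    [-3.2, -2.5, 0.05, 2.7],
    [-3.3, -2.3, 0.05, 2.7],
    [-3.4, -2.1, 0.05, 2.7],
    [-3.5, -2.0, 0.05, 2.7]
  ],
  "hand": 1
}}

```text
time_s: 0.6
tool_pos: [253.0, 423.2, 228.2]
ee_rot: [-0.0, 0.227, 0.974, -0.0]
force: [0.4, 0.4, 0.7]
gripper_width: 85.6
finger_force: 0.0
```

{"op": "carry_out", "data": {
  "targets": [
    [-3.6, -1.8, 0.05, 2.7],
    [-3.6, -1.6, 0.05, 2.7],
    [-3.7, -1.5, 0.05, 2.7],
    [-3.8, -1.3, 0.05, 2.7],
    [-3.8, -1.1, 0.05, 2.7]
  ]
}}

```text
time_s: 1.1
tool_pos: [372.5, 263.7, 225.9]
ee_rot: [-0.0, 0.341, 0.94, -0.0]
force: [1.3, 0.4, -0.1]
gripper_width: 85.4
finger_force: 0.0
```

{"op": "carry_out", "data": {
  "targets": [
    [-3.9, -0.9, 0.05, 2.6],
    [-3.9, -0.8, 0.05, 2.7],
    [-2.8, -2.4, 0.05, 2.7],
    [-2.9, -2.2, 0.05, 2.7],
    [-3.0, -2.1, 0.05, 2.7]
  ]
}}

```text
time_s: 1.6
tool_pos: [428.5, 90.1, 223.2]
ee_rot: [-0.0, 0.448, 0.894, -0.0]
force: [0.7, 0.1, -0.3]
gripper_width: 85.2
finger_force: 0.0
```

{"op": "carry_out", "data": {
  "targets": [
    [-3.1, -2.0, 0.05, 2.7],
    [-3.1, -1.8, 0.05, 2.7],
    [-3.2, -1.7, 0.05, 2.7],
    [-3.3, -1.5, 0.05, 2.8],
    [-3.4, -1.3, 0.05, 2.7]
  ]
}}

```text
time_s: 2.1
tool_pos: [441.7, -90.9, 220.9]
ee_rot: [-0.0, 0.551, 0.835, -0.0]
force: [1.4, 0.3, -0.7]
gripper_width: 85.6
finger_force: 0.0
```

{"op": "carry_out", "data": {
  "targets": [
    [-3.4, -1.2, 0.05, 2.8],
    [-3.5, -1.0, 0.05, 2.7],
    [-3.5, -0.8, 0.05, 2.8],
    [-3.6, -0.7, 0.05, 2.7],
    [-3.6, -0.5, 0.05, 2.8]
  ]
}}

```text
time_s: 2.6
tool_pos: [455.4, -271.8, 218.2]
ee_rot: [-0.0, 0.647, 0.762, 0.0]
force: [0.8, 0.7, -0.6]
gripper_width: 85.4
finger_force: 0.0
```

```bash
python3 - <<'E'
from h import *
from plan import *
from cell import sensors
im=cams.capture("side")[:,:,::-1];t=cams.capture("top")[:,:,::-1]
s=sensors.get_state();print(s["time_s"],s["tool_pos"],yawof(s["ee_rot"]),tilt(s["ee_rot"]),s["force"])
a=cv2.resize(im[100:240,300:420],None,fx=3.5,fy=3.5,interpolation=cv2.INTER_CUBIC);b=cv2.resize(t[220:340,390:500],None,fx=3,fy=3)
b=cv2.copyMakeBorder(b,0,a.shape[0]-b.shape[0],0,0,0);cv2.imwrite("pics/s1.png",np.hstack([a,b]))
print(proj("side",[s["tool_pos"]]))
E
```

```text
2.7 [ 454.94154302 -273.71968139  217.05138206] 9.183993619125856 [-2.60375916e-03  1.67339446e-04 -9.99996596e-01] [ 0.05169377  0.31874424 -1.25284364]
[[359.45092776 154.57520795]]
```

View pics/s1.png

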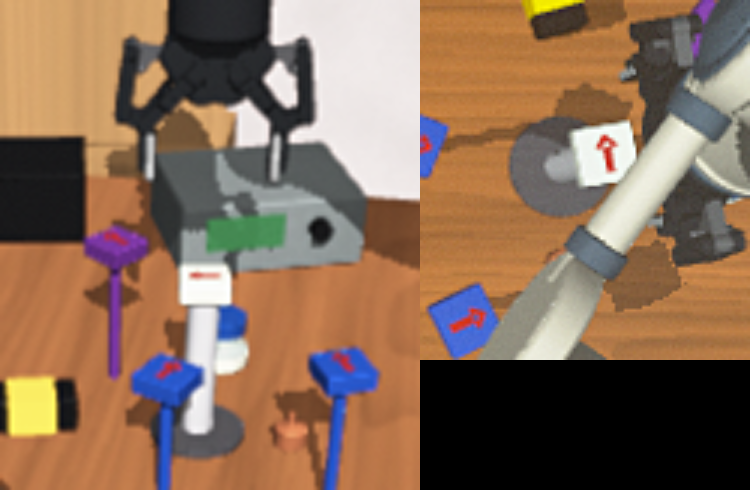

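The fingers straddle the head, with the tip midpoint at about (361,151) and the head top at about (358.6,177) in the side view. The left decoy is well clear. I'll work out the offset of the head relative to the gripper.

```bash
python3 - <<'E'
from h import *
im=cams.capture("side")[:,:,::-1].astype(int)
g=im[:,:,:].min(2)
# finger tips (bright) rows just above ends
for y in(144,147,149):
    x=np.arange(335,390);v=g[y,335:390];print(y,[(int(a),int(b)) for a,b in zip(x,v) if b>130])
for y in(180,183):
    v=g[y,340:375];print(y,v.tolist())
a=np.radians(9.2);X=np.array([np.cos(a),np.sin(a),0])*42.5;T=np.array([455,-273.7,230])
print("tips pred",proj("side",[T-X,T+X,T]))
h=np.array([455.5,-271.3,140]);a=np.radians(9.5);X=np.array([np.cos(a),np.sin(a),0])*20;Y=np.array([-X[1],X[0],0])
print("head pred", proj("side",[h+Y-X,h+Y+X,h-Y-X,h-Y+X]))
print("decoys",[tri(*p) for p in(((347,209),(387,267)),((398,206),(405,327)),((333,171),(487,231)))])
E
```

```text
144 [(342, 142), (343, 185), (362, 147), (363, 137), (378, 178), (379, 185)]
147 [(342, 176), (343, 188), (362, 146), (363, 149), (364, 139), (378, 205), (379, 184)]
149 [(342, 176), (343, 188), (362, 146), (363, 149), (364, 148), (365, 147), (366, 136), (378, 196), (379, 152)]
180 [61, 73, 72, 72, 70, 72, 71, 73, 73, 74, 85, 176, 252, 248, 246, 244, 238, 247, 248, 247, 247, 246, 245, 245, 247, 243, 102, 70, 77, 79, 80, 77, 76, 75, 74]
183 [72, 72, 71, 71, 71, 71, 73, 73, 74, 75, 87, 184, 254, 250, 247, 246, 247, 246, 246, 246, 246, 246, 246, 246, 248, 242, 104, 71, 78, 78, 77, 76, 75, 74, 74]
tips pred [[375.60804967 150.17926336]
 [343.75270935 149.92804195]
 [359.65441372 150.05252714]]
head pred [[365.41040674 184.11750795]
 [350.84496    183.98640749]
 [364.68142422 177.55243936]
 [350.49991128 177.43361965]]
decoys [(array([ 466.12912734, -141.35997295,  122.89039981]), np.float64(0.0825241273566994)), (array([ 338.81652195, -177.2327759 ,  125.17679492]), np.float64(1.477678741641019)), (array([ 542.48008969, -355.67355498,  122.46106286]), np.float64(3.8033730772550816))]
```

```bash
python3 - <<'E'
from plan import *
from cell import sensors
s=sensors.get_state();print(s["time_s"],s["tool_pos"],yawof(s["ee_rot"]))
plan(s["tool_pos"],yawof(s["ee_rot"]),[([456.5,-271.5,150],9.5,3),([456.5,-271.5,116],9.5,5)])
E
```

```text
2.75 [ 455.13342769 -271.79200639  217.46442669] 9.323766690010652
[[0.0, 0.05, 2.25, -0.1], [0.0, 0.04, 2.25, -0.0], [0.01, 0.05, 2.25, -0.1], [-0.0, -0.0, 0.68, 0.0], [-0.0, -0.0, 0.68, 0.0]]
[[-0.0, -0.0, 0.68, 0.0], [-0.0, -0.0, 0.68, 0.0], [-0.0, -0.0, 0.68, 0.0]]
end [ 456.5 -271.5  116. ] 9.5
```

{"op": "carry_out", "data": {
  "targets": [
    [0, 0.04, 2.2, 0],
    [0, 0.04, 2.2, 0],
    [0, 0.04, 2.2, 0],
    [0, 0, 0.7, 0],
    [0, 0, 0.7, 0]
  ]
}}

```text
time_s: 3.25
tool_pos: [456.9, -269.2, 138.6]
ee_rot: [-0.0, 0.646, 0.764, 0.0]
force: [-0.1, 0.2, 0.3]
gripper_width: 85.1
finger_force: 0.0
```

{"op": "carry_out", "data": {
  "targets": [
    [0, 0, 0.7, 0],
    [0, 0, 0.7, 0],
    [0, 0, 0.7, 0],
    [0, 0, 0, 0],
    [0, 0, 0, 0]
  ]
}}

```text
time_s: 3.75
tool_pos: [456.9, -270.2, 117.8]
ee_rot: [-0.0, 0.646, 0.763, -0.0]
force: [0.1, -1.1, -0.3]
gripper_width: 85.3
finger_force: 0.0
```

```bash
python3 - <<'E'
from h import *
from plan import *
from cell import sensors
im=cams.capture("side")[:,:,::-1]
s=sensors.get_state();print(s["time_s"],s["tool_pos"],yawof(s["ee_rot"]),s["force"])
cv2.imwrite("pics/s2.png",cv2.resize(im[120:240,310:410],None,fx=5,fy=5,interpolation=cv2.INTER_CUBIC))
E
```

```text
3.8 [ 457.02409688 -270.25075177  118.11667534] 9.486887527524905 [ 0.6832897  -0.12671989  0.05267118]
```

View pics/s2.png

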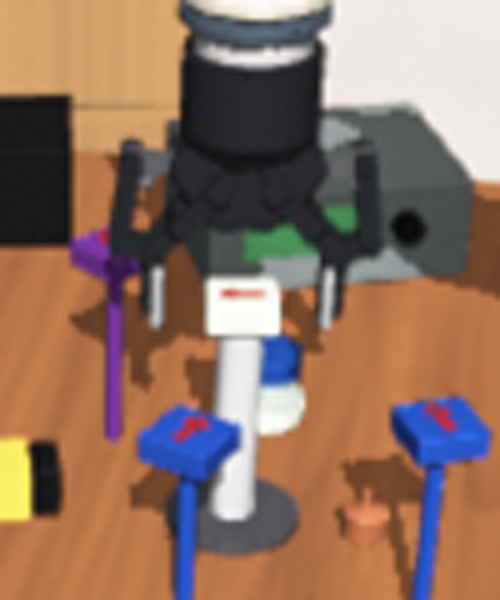

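The pads bracket the head evenly (finger midpoint 242, head midpoint 243 in the crop), so I close and lift.

{"op": "carry_out", "data": {
  "targets": [
    [0, 0, 0, 0],
    [0, 0, 0, 0],
    [0, 0, 0, 0],
    [0, 0, 0, 0],
    [0, 0, 0, 0]
  ],
  "hand": 0,
  "squeeze": 45
}}

```text
time_s: 4.3
tool_pos: [457.1, -270.2, 118.2]
ee_rot: [0.0, 0.646, 0.763, 0.0]
force: [-0.3, -0.1, 2.1]
gripper_width: 39.8
finger_force: 45.6
```

{"op": "carry_out", "data": {
  "targets": [
    [0, 0, 0, 0],
    [0, 0, 0, 0],
    [0, 0, 0, 0],
    [0, 0, -0.3, 0],
    [0, 0, -0.5, 0]
  ]
}}

```text
time_s: 4.8
tool_pos: [456.5, -269.8, 125.0]
ee_rot: [-0.001, 0.646, 0.763, -0.0]
force: [-0.5, -1.0, -1.3]
gripper_width: 39.6
finger_force: 45.3
```

{"op": "carry_out", "data": {
  "targets": [
    [0, 0, -2, 0],
    [0, 0, -3.2, 0],
    [0, 0, -3.3, 0],
    [0, 0, -3.3, 0],
    [0, 0, -3.2, 0]
  ]
}}

```text
time_s: 5.3
tool_pos: [456.7, -270.0, 277.2]
ee_rot: [-0.0, 0.646, 0.763, -0.0]
force: [-0.6, -0.6, -0.4]
gripper_width: 39.4
finger_force: 45.3
```

```bash
python3 - <<'E'
from h import *
from plan import *
from cell import sensors
im=cams.capture("side")[:,:,::-1]
s=sensors.get_state();p=s["tool_pos"];print(s["time_s"],p,yawof(s["ee_rot"]),s["force"])
cv2.imwrite("pics/s3.png",cv2.resize(im[90:240,300:420],None,fx=4,fy=4,interpolation=cv2.INTER_CUBIC))
print("foot pred",proj("side",[p-[0,0,106]]))
plan(p,yawof(s["ee_rot"]),[([547,30,278],13.6,10)])
E
```

```text
5.35 [ 457.5299373  -270.5780213   283.63437702] 9.491650467478326 [-1.86061446  1.08935777  3.56269226]
foot pred [[357.69380979 168.41603174]]
[[2.82, 1.38, 0.06, -0.4], [2.81, 1.4, 0.06, -0.4], [2.8, 1.42, 0.06, -0.4], [2.79, 1.44, 0.05, -0.4], [2.78, 1.45, 0.06, -0.4]]
[[2.76, 1.47, 0.05, -0.4], [2.76, 1.5, 0.06, -0.4], [2.74, 1.51, 0.05, -0.4], [2.73, 1.53, 0.06, -0.5], [2.73, 1.56, 0.05, -0.4]]
end [547.  30. 278.] 13.6
```

View pics/s3.png

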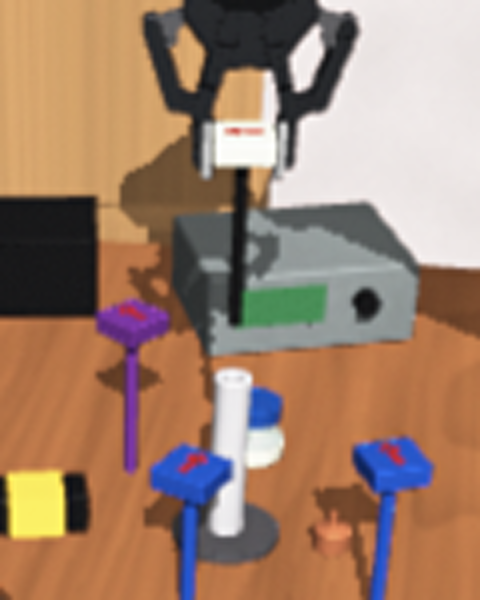

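The mast is out of the stand and upright, with its foot at about (359,171), which matches the prediction. I'll carry it over to the collars.

{"op": "carry_out", "data": {
  "targets": [
    [1.5, 0.7, 0.05, -0.4],
    [2.8, 1.4, 0.05, -0.4],
    [2.8, 1.4, 0.05, -0.4],
    [2.8, 1.4, 0.05, -0.4],
    [2.8, 1.5, 0.05, -0.4]
  ]
}}

```text
time_s: 5.85
tool_pos: [496.8, -131.6, 271.7]
ee_rot: [-0.001, 0.632, 0.775, -0.0]
force: [-0.8, -0.3, -0.3]
gripper_width: 39.2
finger_force: 45.3
```

{"op": "carry_out", "data": {
  "targets": [
    [2.8, 1.5, 0.05, -0.4],
    [2.8, 1.5, 0.05, -0.4],
    [2.8, 1.5, 0.05, -0.4],
    [2.7, 1.5, 0.05, -0.5],
    [2.7, 1.5, 0.05, -0.4]
  ]
}}

```text
time_s: 6.35
tool_pos: [540.4, 19.3, 269.2]
ee_rot: [-0.001, 0.618, 0.786, -0.001]
force: [-0.0, 0.3, -0.4]
gripper_width: 39.3
finger_force: 45.3
```

{"op": "carry_out", "data": {
  "targets": [
    [1.2, 0.7, 1.0, 0],
    [0, 0, 2.0, 0],
    [0, 0, 1.5, 0],
    [0, 0, 0, 0],
    [0, 0, 0, 0]
  ]
}}

```text
time_s: 6.85
tool_pos: [544.4, 30.0, 225.1]
ee_rot: [-0.001, 0.619, 0.786, -0.001]
force: [-0.5, -1.2, 0.2]
gripper_width: 39.4
finger_force: 45.4
```

```bash
python3 - <<'E'
from h import *
from plan import *
from cell import sensors
im=cams.capture("side")[:,:,::-1];t=cams.capture("top")[:,:,::-1]
cv2.imwrite("pics/full_side4.png",im);cv2.imwrite("pics/full_top4.png",t)
s=sensors.get_state();p=s["tool_pos"];print(s["time_s"],p,yawof(s["ee_rot"]),tilt(s["ee_rot"]),s["force"])
a=cv2.resize(im[170:290,250:340],None,fx=5,fy=5,interpolation=cv2.INTER_CUBIC);b=cv2.resize(t[190:260,270:340],(350,350),interpolation=cv2.INTER_CUBIC)
b=cv2.copyMakeBorder(b,0,a.shape[0]-b.shape[0],0,0,0);cv2.imwrite("pics/s4.png",np.hstack([a,b])[:, :800])
print("foot pred",proj("side",[p-[0,0,106],[547,30,114],[547,30,64]]))
E
```

```text
6.95 [545.00795151  29.96363055 226.74834863] 13.541311016569338 [ 1.36883903e-03 -6.59283811e-05 -9.99999061e-01] [-0.54604477 -1.13169122 -0.49117866]
foot pred [[302.01271138 243.80564925]
 [301.25631421 246.1044479 ]
 [301.88591807 263.21349756]]
```

View pics/s4.png

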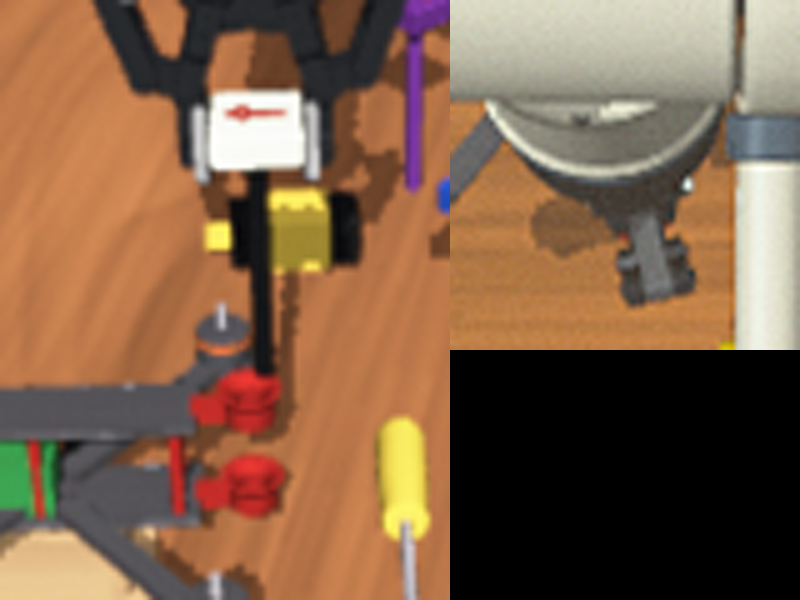

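The foot is at about (302.8,244.8), to the right of the upper collar's mouth at about (300,247), so I need roughly +5 mm in x. I'll check this with colour masks.

```bash
python3 - <<'E'
from h import *
s=cv2.imread("pics/side0.png");t=cv2.imread("pics/top0.png");s4=cv2.imread("pics/full_side4.png")
def ratio(im):
    f=im.astype(float);return f[:,:,2]-np.maximum(f[:,:,1],f[:,:,0])*1.0
for y in range(242,275,1):print(y,ratio(s)[y,288:312].astype(int).tolist())
print("top")
for y in range(215,242):print(y,(t[y,296:318,2].astype(int)-2*t[y,296:318,1]).tolist())
print("foot")
for y in(228,234,240,243,244,245):print(y,s4[y,294:312].max(1).tolist())
E
```

```text
242 [51, 14, -4, -4, -5, -6, -7, -7, -6, -5, -1, 3, 19, 46, 58, 62, 63, 62, 65, 69, 70, 69, 67, 67]
243 [25, 0, -3, -3, -3, -3, -5, -1, 13, 31, 52, 55, 70, 77, 72, 66, 62, 63, 67, 69, 71, 70, 67, 66]
244 [2, -3, -2, -2, -3, -3, 6, 43, 97, 118, 139, 145, 149, 147, 130, 102, 83, 69, 67, 70, 69, 68, 66, 67]
245 [-3, -2, -3, -2, -1, 21, 68, 122, 167, 171, 176, 179, 177, 175, 166, 154, 133, 93, 70, 70, 68, 67, 67, 67]
246 [-3, -3, -3, 0, 15, 66, 139, 156, 165, 172, 177, 177, 173, 171, 161, 150, 143, 121, 79, 69, 68, 65, 66, 67]
247 [-1, -2, 4, 13, 42, 94, 142, 142, 152, 161, 166, 163, 156, 158, 147, 131, 128, 128, 92, 70, 67, 66, 65, 65]
248 [28, 37, 49, 60, 82, 115, 138, 127, 128, 129, 137, 146, 146, 139, 124, 108, 125, 126, 79, 64, 66, 66, 65, 65]
249 [90, 108, 116, 120, 132, 136, 140, 129, 114, 105, 127, 140, 140, 129, 112, 111, 131, 105, 50, 47, 61, 65, 65, 65]
250 [121, 149, 150, 149, 150, 148, 136, 127, 125, 114, 133, 139, 138, 127, 120, 124, 104, 51, 39, 40, 47, 60, 66, 65]
251 [122, 150, 152, 150, 150, 150, 138, 97, 108, 119, 139, 140, 140, 132, 116, 96, 76, 44, 40, 40, 43, 57, 65
[... 5352 characters left out ...]
 192, 197, -61, -61, 194, -58, -56, 197, 192]
241 [-58, 192, -54, -62, -56, -58, -58, -52, 194, -63, 192, -53, -60, 192, -53, 195, -55, -58, 197, -55, -57, -55]
foot
228 [181, 180, 184, 188, 190, 170, 73, 24, 25, 37, 110, 178, 122, 108, 108, 126, 170, 175]
234 [198, 109, 85, 88, 99, 113, 82, 28, 24, 27, 91, 165, 110, 100, 122, 172, 187, 189]
240 [227, 217, 180, 130, 81, 57, 48, 22, 24, 24, 49, 99, 101, 105, 136, 190, 190, 190]
243 [88, 86, 90, 93, 113, 124, 107, 33, 25, 23, 40, 85, 107, 113, 137, 187, 185, 182]
244 [88, 119, 159, 172, 192, 200, 183, 83, 35, 36, 60, 96, 108, 113, 137, 185, 184, 182]
245 [138, 179, 220, 225, 232, 235, 225, 170, 133, 124, 133, 140, 113, 112, 135, 183, 183, 181]
```

{"op": "carry_out", "data": {
  "targets": [
    [0, 0.3, 0, 0],
    [0, 0.25, 0, 0],
    [0, 0, 0, 0],
    [0, 0, 0, 0],
    [0, 0, 0, 0]
  ]
}}

```text
time_s: 7.45
tool_pos: [550.2, 31.7, 225.8]
ee_rot: [0.0, 0.618, 0.786, -0.0]
force: [-0.5, -1.2, -0.0]
gripper_width: 39.0
finger_force: 45.4
```

```bash
cat > look.py <<'E'
from h import *
from plan import *
from cell import sensors
import sys
s4=cams.capture("side")[:,:,::-1];s=sensors.get_state();p=s["tool_pos"]
print(s["time_s"],p.round(1),yawof(s["ee_rot"]),s["force"].round(1))
z=p[2]-106;ax=[p-[0,0,106-h] for h in(0,40,80,100)];print("tube pred",proj("side",ax).round(1).tolist(),"foot z",z)
for r in map(int,sys.argv[1:]):
    v=s4[r,285:322].max(1).astype(float);k=v<60
    print(r,285+np.where(k)[0].mean() if k.any() else None,v[10:26].astype(int).tolist())
cv2.imwrite("pics/last.png",s4)
E
python3 look.py 212 220 228 234 240 243 246
```

```text
7.5 [550.2  31.7 225.8] 13.590712398358953 [-0.8 -0.3 -0.4]
tube pred [[299.7, 244.3], [299.1, 229.8], [298.5, 214.6], [298.2, 206.7]] foot z 119.780884006794
212 309.1818181818182 [87, 24, 20, 24, 25, 20, 62, 147, 187, 188, 185, 177, 179, 188, 185, 178]
220 308.5 [121, 39, 17, 24, 25, 21, 27, 87, 158, 160, 159, 158, 158, 158, 158, 158]
228 299.0 [182, 170, 90, 26, 24, 26, 97, 191, 182, 124, 111, 111, 136, 183, 177, 172]
234 298.5 [109, 79, 58, 25, 23, 23, 75, 159, 176, 115, 105, 124, 172, 174, 176, 185]
240 299.5 [218, 181, 127, 36, 24, 23, 36, 77, 108, 101, 101, 127, 181, 190, 191, 190]
243 299.5 [87, 90, 78, 38, 23, 24, 35, 79, 109, 102, 100, 133, 190, 192, 188, 183]
246 None [203, 215, 227, 234, 236, 228, 224, 213, 196, 186, 183, 179, 191, 187, 183, 182]
```

The tube now lines up with both collars in the side view (299.5 against 299.6). I'll lower it slowly and watch the force.

{"op": "carry_out", "data": {
  "targets": [
    [0, 0, 0.3, 0],
    [0, 0, 0.3, 0],
    [0, 0, 0.3, 0],
    [0, 0, 0.1, 0],
    [0, 0, 0, 0]
  ]
}}

```text
time_s: 8.0
tool_pos: [550.0, 31.7, 215.4]
ee_rot: [-0.0, 0.618, 0.786, -0.0]
force: [0.2, -0.1, -0.3]
gripper_width: 39.5
finger_force: 45.4
```

```bash
python3 look.py 234 240 243 245 246 247
python3 -c "
import cv2;i=cv2.imread('pics/last.png');cv2.imwrite('pics/s5.png',cv2.resize(i[220:280,260:330],None,fx=8,fy=8,interpolation=cv2.INTER_CUBIC))"
```

```text
8.05 [550.1  31.8 215.6] 13.592836725346938 [-0.4  0.3 -0.5]
tube pred [[299.8, 247.9], [299.3, 233.6], [298.7, 218.6], [298.4, 210.8]] foot z 109.64162431917586
234 299.0 [110, 85, 77, 28, 23, 23, 67, 149, 177, 115, 105, 124, 172, 174, 177, 185]
240 299.5 [218, 181, 127, 40, 24, 23, 37, 89, 127, 102, 100, 126, 181, 189, 190, 189]
243 299.5 [88, 91, 78, 36, 22, 24, 26, 62, 108, 102, 100, 134, 189, 193, 189, 183]
245 300.0 [180, 222, 209, 114, 30, 23, 32, 111, 204, 187, 143, 137, 189, 190, 184, 182]
246 300.0 [203, 216, 208, 104, 27, 25, 30, 104, 195, 189, 173, 149, 189, 187, 183, 182]
247 300.0 [184, 200, 190, 83, 23, 23, 30, 92, 169, 168, 175, 157, 188, 186, 183, 182]
```

View pics/s5.png

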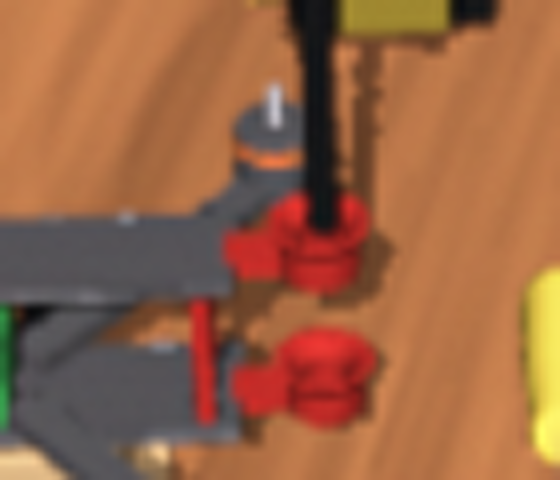

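The foot is in the flared mouth at about (300,248), centred left to right. I'll continue down in small steps.

{"op": "carry_out", "data": {
  "targets": [
    [0, 0, 0.15, 0],
    [0, 0, 0.15, 0],
    [0, 0, 0.15, 0],
    [0, 0, 0.15, 0],
    [0, 0, 0, 0]
  ]
}}

```text
time_s: 8.55
tool_pos: [550.2, 31.9, 209.5]
ee_rot: [-0.0, 0.618, 0.786, 0.0]
force: [0.1, 0.3, -0.3]
gripper_width: 39.3
finger_force: 45.4
```

{"op": "carry_out", "data": {
  "targets": [
    [0, 0, 0.2, 0],
    [0, 0, 0.2, 0],
    [0, 0, 0.2, 0],
    [0, 0, 0.2, 0],
    [0, 0, 0, 0]
  ]
}}

```text
time_s: 9.05
tool_pos: [550.2, 31.8, 201.3]
ee_rot: [-0.0, 0.618, 0.786, -0.0]
force: [1.1, 1.6, -1.1]
gripper_width: 39.0
finger_force: 45.4
```

{"op": "carry_out", "data": {
  "targets": [
    [0, 0, 0.2, 0],
    [0, 0, 0.3, 0],
    [0, 0, 0.3, 0],
    [0, 0, 0.2, 0],
    [0, 0, 0, 0]
  ]
}}

```text
time_s: 9.55
tool_pos: [550.1, 31.8, 191.2]
ee_rot: [-0.0, 0.618, 0.786, -0.0]
force: [2.1, 2.1, -1.3]
gripper_width: 39.6
finger_force: 45.3
```

```bash
python3 - <<'E'
import numpy as np,time
from cell import sensors,cams
for i in range(3):
    s=sensors.get_state();print(s["time_s"],s["tool_pos"].round(1),s["force"].round(2),s["wrist_torque"].round(3));cams.capture("side")
E
python3 look.py 234 240 243 245; python3 -c "
import cv2;i=cv2.imread('pics/last.png');cv2.imwrite('pics/s6.png',cv2.resize(i[220:280,260:330],None,fx=8,fy=8,interpolation=cv2.INTER_CUBIC))"
```

```text
9.55 [550.1  31.8 191.2] [ 2.08  2.06 -1.3 ] [ 0.299 -0.257  0.069]
9.6 [550.1  31.8 191.3] [ 0.83  1.56 -2.14] [ 0.319 -0.251  0.028]
9.65 [550.1  31.8 191.4] [ 0.4   2.4  -1.37] [ 0.315 -0.217 -0.038]
9.75 [550.1  31.8 191.5] 13.593430933354139 [ 0.3  1.7 -0.8]
tube pred [[300.2, 256.3], [299.6, 242.3], [299.1, 227.7], [298.8, 220.1]] foot z 85.54641307756276
234 299.0 [109, 82, 65, 25, 23, 24, 75, 160, 177, 115, 105, 124, 171, 173, 176, 185]
240 299.5 [218, 181, 126, 38, 24, 25, 36, 79, 108, 100, 100, 126, 181, 190, 190, 189]
243 299.5 [87, 91, 78, 35, 23, 23, 34, 76, 110, 101, 100, 133, 189, 192, 187, 182]
245 300.0 [180, 221, 205, 78, 24, 25, 32, 112, 203, 187, 150, 156, 189, 189, 184, 181]
```

View pics/s6.png

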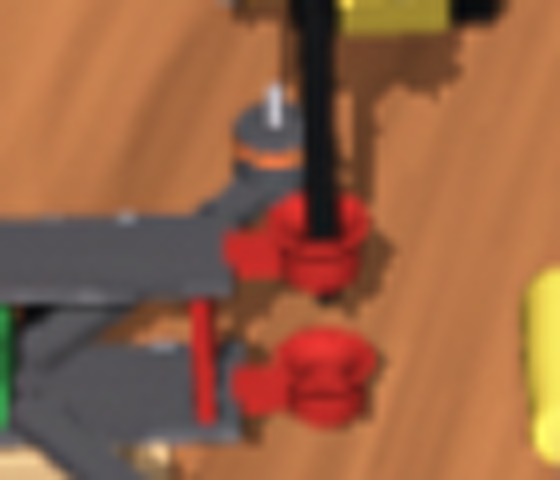

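The foot shows below the upper collar at about (300.6,257). A light side contact of about 2 N towards +x and +y means the tube needs to move that way.

{"op": "carry_out", "data": {
  "targets": [
    [0.05, 0.06, 0, 0],
    [0.04, 0.06, 0, 0],
    [0, 0, 0, 0],
    [0, 0, 0, 0],
    [0, 0, 0, 0]
  ]
}}

```text
time_s: 10.25
tool_pos: [551.1, 32.8, 191.8]
ee_rot: [0.0, 0.618, 0.786, -0.0]
force: [-0.1, 0.1, -0.9]
gripper_width: 39.0
finger_force: 45.5
```

```bash
cat > st.py <<'E'
import numpy as np
from cell import sensors,cams
L=[]
for i in range(3):
    L.append(sensors.get_state());
    if i<2: cams.capture("side")
m=lambda k:np.mean([s[k] for s in L],0).round(3)
print(L[-1]["time_s"],m("tool_pos"),m("force"),m("wrist_torque"))
E
python3 st.py
```

```text
10.35 [551.107  32.827 191.8  ] [-0.073  0.324 -0.254] [-0.006 -0.042 -0.008]
```

{"op": "carry_out", "data": {
  "targets": [
    [0.07, 0.08, 0.1, 0],
    [0, 0, 0.3, 0],
    [0, 0, 0.4, 0],
    [0, 0, 0.4, 0],
    [0, 0, 0.3, 0]
  ]
}}

```text
time_s: 10.85
tool_pos: [551.6, 33.8, 176.0]
ee_rot: [-0.0, 0.618, 0.786, -0.0]
force: [-0.0, -0.3, -0.5]
gripper_width: 39.4
finger_force: 45.5
```

{"op": "carry_out", "data": {
  "targets": [
    [0, 0, 0.2, 0],
    [0, 0, 0.3, 0],
    [0, 0, 0.3, 0],
    [0, 0, 0, 0],
    [0, 0, 0, 0]
  ]
}}

```text
time_s: 11.35
tool_pos: [551.7, 33.8, 168.7]
ee_rot: [-0.0, 0.618, 0.786, -0.0]
force: [-0.2, -0.4, -0.1]
gripper_width: 39.4
finger_force: 45.5
```

```bash
python3 st.py;python3 look.py 234 240 243 245 260 262
```

```text
11.45 [551.793  33.766 168.891] [ 0.171  0.202 -0.576] [-0.02  -0.002 -0.034]
11.5 [551.8  33.8 169. ] 13.591030485626101 [ 0.  -0.1 -0.6]
tube pred [[299.6, 264.3], [299.0, 250.6], [298.4, 236.4], [298.1, 229.0]] foot z 63.022284121235714
234 298.5 [101, 74, 28, 22, 23, 40, 86, 115, 113, 109, 106, 103, 100, 100, 103, 108]
240 299.0 [218, 172, 65, 22, 24, 33, 72, 106, 101, 101, 123, 173, 181, 189, 190, 189]
243 298.5 [87, 82, 35, 24, 24, 26, 69, 124, 107, 100, 125, 181, 191, 191, 187, 183]
245 299.0 [178, 204, 111, 30, 23, 32, 120, 218, 206, 184, 161, 186, 190, 188, 184, 182]
260 299.5 [172, 174, 153, 41, 23, 23, 44, 92, 115, 135, 180, 180, 177, 181, 188, 193]
262 299.0 [179, 197, 197, 57, 24, 25, 87, 182, 211, 200, 184, 170, 177, 187, 193, 196]
```

Still free, with the foot at the lower mouth. I'll go on slowly into the lower bore.

{"op": "carry_out", "data": {
  "targets": [
    [0, 0, 0.2, 0],
    [0, 0, 0.2, 0],
    [0, 0, 0.2, 0],
    [0, 0, 0.2, 0],
    [0, 0, 0, 0]
  ]
}}

```text
time_s: 12.0
tool_pos: [551.6, 33.8, 160.2]
ee_rot: [-0.0, 0.618, 0.786, -0.0]
force: [0.8, 0.1, -0.4]
gripper_width: 39.4
finger_force: 45.5
```

{"op": "carry_out", "data": {
  "targets": [
    [0, 0, 0.15, 0],
    [0, 0, 0.15, 0],
    [0, 0, 0.15, 0],
    [0, 0, 0.15, 0],
    [0, 0, 0, 0]
  ]
}}

```text
time_s: 12.5
tool_pos: [551.6, 33.8, 154.5]
ee_rot: [-0.0, 0.618, 0.786, -0.0]
force: [0.1, 0.3, 0.1]
gripper_width: 39.3
finger_force: 45.5
```

```bash
python3 st.py
```

```text
12.6 [551.685  33.775 154.601] [ 0.296 -0.274 -0.154] [-0.011  0.008  0.009]
```

{"op": "carry_out", "data": {
  "targets": [
    [0, 0, 0.2, 0],
    [0, 0, 0.3, 0],
    [0, 0, 0.3, 0],
    [0, 0, 0.2, 0],
    [0, 0, 0, 0]
  ]
}}

```text
time_s: 13.1
tool_pos: [551.5, 33.8, 144.1]
ee_rot: [-0.0, 0.618, 0.786, -0.0]
force: [0.1, 0.3, -0.3]
gripper_width: 39.4
finger_force: 45.5
```

{"op": "carry_out", "data": {
  "targets": [
    [0, 0, 0.2, 0],
    [0, 0, 0.3, 0],
    [0, 0, 0.3, 0],
    [0, 0, 0, 0],
    [0, 0, 0, 0]
  ]
}}

```text
time_s: 13.6
tool_pos: [551.7, 33.8, 136.6]
ee_rot: [-0.0, 0.618, 0.786, -0.0]
force: [-0.3, -0.3, -0.7]
gripper_width: 39.2
finger_force: 45.5
```

```bash
python3 st.py;python3 look.py 240; python3 -c "
import cv2;i=cv2.imread('pics/last.png');cv2.imwrite('pics/s7.png',cv2.resize(i[200:300,200:330],None,fx=6,fy=6,interpolation=cv2.INTER_CUBIC))"
```

```text
13.7 [551.755  33.761 136.791] [-0.043 -0.013 -0.946] [-0.004  0.03  -0.007]
13.75 [551.8  33.8 137. ] 13.591506390514795 [ 0.  -0.4  0.3]
tube pred [[300.0, 274.7], [299.4, 261.6], [298.9, 247.9], [298.6, 240.8]] foot z 30.97691972125247
240 296.8 [106, 80, 30, 15, 17, 26, 66, 100, 99, 97, 96, 98, 96, 102, 152, 160]
```

View pics/s7.png

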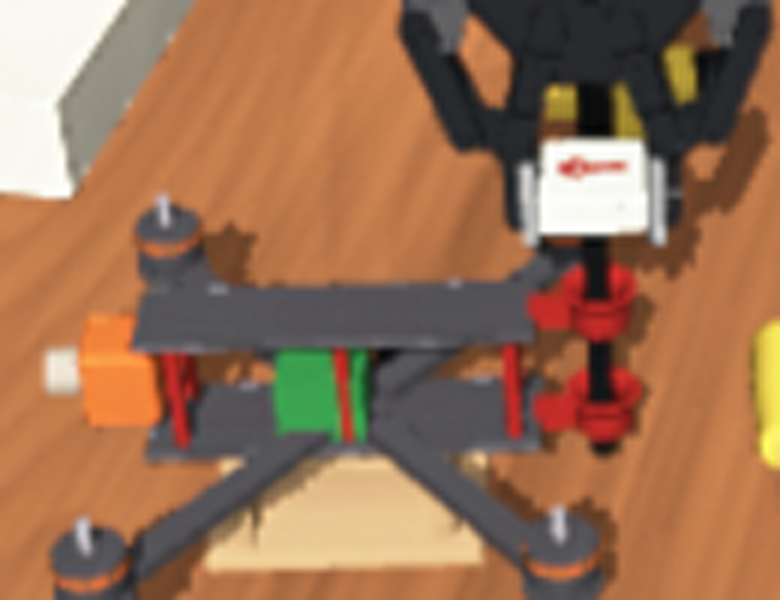

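The tube runs through both collars. The foot shows below the lower one at about (300,275), the arrow points to the nose, and there is no side force, so I'll hand in.

```bash
python3 -c "
from cell import r
print(r.finish_job())"
```

```text
the job is handed in; nothing more can be done
None
```

I handed the job in at about 14 s. The mast hangs freely through both collars, still gripped and upright, its foot about 31 mm above the bench and its arrow pointing to the nose. Wrist forces stayed within a few newtons, the arm kept clear of the bench items, and no verdict came back.

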